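# Inspect a glass bottle over the light panel

### The arm

A 6-joint arm with a two-finger parallel gripper is mounted at the origin on the work surface. World frame = base frame: x ahead of the robot, y to its left, z up, the work surface at z = 0. Lengths are in m, angles in rad, forces in N, time in s.
With the tool pointing down it reaches from about 0.3 to 0.85 m from the base axis. Payload 4.2 kg.
Tool frame: the origin (TCP) lies midway between the tips of the shut fingers; the grasp point (between the pads) lies 19 mm behind it (grip_point_offset is the distance from the TCP to the grasp point, in m); z points along the fingers, y is the line along which they close (so a half turn about z gives the same grasp; the last joint's range is limited). The gripper opens to 91 mm and grips with 3 to 60 N. Pads are 32 mm wide; open, the fingers measure 118 mm over their backs; the gripper's body (76 mm by 178 mm) begins 60 mm behind the grasp point.
Start: joints at [-1.21, 0.32, 1.565, -0, 1.257, -0.02], TCP at [0.214, -0.534, 0.214] pointing down, gripper open.
Joint ranges: [-3.11, 3.11], [-0.84, 2.01], [0.21, 2.61], [-1.34, 4.49], [0.05, 2.63], [-2.56, 2.56]. Speed limits (rad/s): [2.57, 2.57, 3.14, 3.14, 3.14, 3.14].

### API

Orientations are given as a 3x3 rotation matrix whose columns are the frame's x, y, z axes.
In Python, from cell import * gives the robot as it stands.
- The arm moves only by the tool play_rows, never from a script. Its argument "plan" is a list of rows, each a list of 3 entries, a list of its own where there are three numbers: the finger opening in m, from 0 to 0.0912, then the shift along the tool's x, y, z in m, then the turn, a rotation vector about the tool's x, y, z in rad. A call has 1 to 10 rows; each row is the pose to reach, as a shift and turn from the pose commanded when the call began, along the tool's axes at that moment; what a row does not reach only later rows make up. A row lasts 1/12 s, in which the tool goes at most 41.7 mm and 7.16 degrees, less where a joint would pass 70% of its speed; a pose out of reach is approached as far as the arm can. A call with a gripper value outside its range is refused whole. The fingers move at their own pace and stop on an object; "newtons" is the grip in N (left out, the last holds). Time passes only in rows, so rows that repeat a pose let the fingers close. It gives the time, the measured TCP pose, the force, the opening and the grip force at its end, in the units of the state.
- read_state(): the state, without advancing time (a new reading comes with each control period).
- camera(name): name is "scene" or "top" or "wrist"; returns the picture (480x640x3 uint8, blue, green, red); there is no depth.
- get_calibration(name): a dict with "intrinsics" (3x3 intrinsics, pixels), "R" (3x3) and "t" (3): a world point X has camera coordinates R X + t. Camera axes: x right, y down, z forward; pixel columns grow to the right and rows downward; lengths in m; the calibration is good to about 2 mm. A picture is of the moment at which its call begins: read the wrist's pose just before it. get_calibration takes no time and is no camera call; for the wrist camera it gives the pose at the moment of the call.
- finish_job(): hands the job in; it is judged then, once.
Trained networks look in the newest picture that a camera, given by its name, has taken for a name from the list of things; names that differ only in an ending like _2 or _b are one class to them, and where a whole thing is asked for, a point or a joint stands for the part that bears it (a point fixed in the world has none). Each returns a list of dicts, best first, with "confidence" (0 to 1); they miss things now and then, are a little off and sometimes report something else, mostly with a low value. They report only what shows in the picture. A call takes as long as a camera call. They do not tell look-alikes from the thing itself.
- look_for(camera, target): "box" ([left, top, width, height] in pixels, round what is visible of it).
The state is a dict: "clock": time; "joint_positions": joint angles; "joint_vel": joint speeds; "joint_efforts": joint torques, N m; "eef_pos": TCP position; "orientation": TCP orientation; "ft_force": force on the tool from outside, world axes, zero at the start; "torque": the same for the moment, N m; "grip_width": opening from 0.0 (shut) to 1.0 (fully open); "grip_force": force on a finger pad.
Only numpy, scipy, OpenCV 4.12 (cv2) and the standard library are available. Lean on these libraries where they do the work, as an engineer would, in place of code of your own. Each camera call takes 0.05 s, during which the arm holds its last target. There are 200 camera calls.

### The job

Check the yellow-capped bottle for cracks: lift it straight up out of the red rack, carry it over the white light panel, and there, with about 15 cm of air under it, tip it about 40 degrees to any side for a second and bring it back upright. Then keep it upright and still over the middle of the panel, still about 15 cm above it, for at least three seconds, and finish while holding it there: do not put it down or let go. Leave the other bottles and everything else on the bench where they are.

Things in the scene. Friction and masses are not known exactly. Their poses are not given: they have to be found in the camera images.
- yellow_bottle: empty glass bottle with a yellow screw cap, 110 mm high: round body 56 mm in diameter up to 62 mm, shoulder narrowing to a 34 mm neck at 77 mm, cap 45 mm in diameter from 82 to 110 mm; 0.10 to 0.21 kg. Origin at the centre of its underside, z up through the cap. Starts upright in one of the rack's three pockets (any of them)
- yellow_bottle_mid (a point): point on the axis of the yellow-capped bottle, 55 mm above its underside (mid-height)
- rack: red bottle rack, fixed: open tray 82 (its x) by 250 (its y) by 45 mm high, walls and floor 5 mm, three pockets 72 by 77 mm in a row along its y at -82, 0 and 82 mm. A bottle stands in each, base 5 mm above the table, caps about 36 mm apart. Origin at the centre of the underside. Stands left or right of the robot, its y roughly along the world's (yaw within 0.35 rad)
- light_panel: flat inspection light panel, fixed to the table: black frame 180 by 180 mm, bright white face 160 by 160 mm, 12 mm high, nothing on it or above it; on the other side of the table from the rack. Origin at the centre of the underside
- blue_bottle: empty glass bottle with a blue screw cap, 110 mm high: round body 56 mm in diameter up to 62 mm, shoulder narrowing to a 34 mm neck at 77 mm, cap 45 mm in diameter from 82 to 110 mm; 0.10 to 0.21 kg. Origin at the centre of its underside, z up through the cap. Starts upright in one of the rack's three pockets (any of them)
- white_bottle: empty glass bottle with a white screw cap, 110 mm high: round body 56 mm in diameter up to 62 mm, shoulder narrowing to a 34 mm neck at 77 mm, cap 45 mm in diameter from 82 to 110 mm; 0.10 to 0.21 kg. Origin at the centre of its underside, z up through the cap. Starts upright in one of the rack's three pockets (any of them)
- beaker: empty glass beaker, 72 mm across, 95 mm high, at the far right of the table; origin at the centre of its underside, z up
- flask: conical glass flask with a foil cap, 82 mm across the foot, 127 mm high, at the far side of the table; origin at the centre of its underside, z up
- vial_box: blue open box of small vials, 100 by 130 mm, 45 mm high with the vial caps, at the far side of the table; origin at the centre of its underside, z up
- wrench: steel wrench 150 mm long lying flat at the left edge of the table, about 10 mm high; origin on its underside
- dish: small steel dish 90 mm across, 20 mm high, at the left edge of the table; origin at the centre of its underside, z up
Mind the look-alikes: they are no part of the job. Leave any green look-alike of the yellow_bottle alone.

How it is judged:
On the way, in this order (a step that is already met when the one before it is completed fails the run):
1. the yellow-capped bottle is lifted clear of the rack, upright within 15 degrees (height (world z) of yellow_bottle above 0.07 m and angle between yellow_bottle's own z axis and vertical below 0.26 rad and contact force between yellow_bottle and the fingers above 0.5 N and contact force between yellow_bottle and rack below 0.1 N), for 0.1 s.
2. held over the panel (mid-height point within 90 mm of the panel's centre, underside at least 80 mm above the table), it is tipped 30 to 50 degrees (angle between yellow_bottle's own z axis and vertical between 0.524 and 0.873 rad and horizontal distance between yellow_bottle_mid and light_panel below 0.09 m and height (world z) of yellow_bottle above 0.08 m and contact force between yellow_bottle and the fingers above 0.5 N), for 0.3 s.
3. it is held upright and still over the middle of the panel for two seconds (height (world z) of yellow_bottle between 0.112 and 0.222 m and horizontal distance between yellow_bottle_mid and light_panel below 0.05 m and angle between yellow_bottle's own z axis and vertical below 0.1 rad and linear speed of yellow_bottle below 0.03 m/s and angular speed of yellow_bottle below 0.15 rad/s and contact force between yellow_bottle and the fingers above 1 N and contact force between yellow_bottle and rack below 0.1 N and contact force between yellow_bottle and light_panel below 0.1 N), for 2 s.
At the end, for the whole second after the job is handed in: The gripper holds the yellow-capped bottle upright within 5.7 degrees, its mid-height point within 50 mm (seen from above) of the panel's centre, its underside 100 to 210 mm above the panel's face, still (under 30 mm/s and 0.15 rad/s), touching neither rack nor panel (all of step 3); the arm keeps its last pose, push and grip.
It fails at once if the blue- or white-capped bottle is moved more than 30 mm or tipped more than 20 degrees (distance of any of blue_bottle, white_bottle from where it was at the start of the episode above 0.03 m or angle between any of blue_bottle, white_bottle's own z axis and vertical above 0.35 rad).
It fails at once if the beaker, flask, vial box, wrench or dish is moved more than 30 mm or tipped more than 20 degrees (distance of any of beaker, flask, vial_box, wrench, dish from where it was at the start of the episode above 0.03 m or angle between any of beaker, flask, vial_box, dish's own z axis and vertical above 0.35 rad).
It also fails if it takes over 61 s, if anything falls off the work surface, if the arm or the gripper's body presses on something with over 40 N, if the wrist force passes 120 N, or if a joint passes its speed limit or range.

## Working session

There is one attempt and no reset: what is moved stays moved. The work goes in short steps, Python scripts to look and compute and a tool call to move; the robot and the scene stay as the last step left them, time stands still between calls to the robot, and variables do not carry over. Pictures are saved under pics/ and viewed, at most 10 in all, crops included, and the job is handed in when it is done.

Besides the shell and the picture viewer there is one more tool, called in YAML: its name, and indented under it one key for each argument. play_rows: Moves the arm, as the interface text tells. Its arguments: {"type":"object","properties":{"plan":{"type":"array"},"newtons":{"type":"number"}},"required":["plan"]}

```bash
mkdir -p pics; python3 - <<'E'
from cell import *
import cv2
s=read_state();print(s)
for n in("top","scene"):
    im=camera(n);cv2.imwrite(f"pics/{n}1.png",im)
    for t in("yellow_bottle","rack","light_panel"):
        print(n,t,look_for(n,t))
    c=get_calibration(n);print(c)
E
```

```text
{'clock': 0.0, 'joint_positions': array([-1.21002073e+00,  3.20305266e-01,  1.56567251e+00, -2.95826665e-05,
        1.25741457e+00, -1.99974709e-02]), 'joint_vel': array([-1.34623675e-03, -6.55070396e-04,  3.55133840e-04,  2.10037135e-04,
        1.30039207e-04, -6.32125586e-05]), 'joint_efforts': array([ 2.00866552e-04, -4.12466455e+01, -2.31970453e+01,  7.28727831e-02,
        4.57309652e-02, -1.70230164e-04]), 'eef_pos': array([ 0.21350514, -0.53334229,  0.21311515]), 'orientation': array([[ 9.28374215e-01,  3.71646174e-01, -6.61620582e-04],
       [ 3.71646763e-01, -9.28372706e-01,  1.67389730e-03],
       [ 7.86703811e-06, -1.79989224e-03, -9.99998380e-01]]), 'ft_force': array([-0.31144892,  0.1807221 , -0.12329267]), 'torque': array([0.02004852, 0.0416749 , 0.01880412]), 'grip_force': 0.0, 'grip_width': 0.9958356988486221}
top yellow_bottle [{'box': [461.0, 269.9, 25.9, 16.5], 'confidence': 0.81}, {'box': [421.3, 242.1, 26.0, 18.5], 'confidence': 0.74}]
top rack [{'box': [361.3, 236.7, 89.9, 39.2], 'confidence': 0.94}]
top light_panel []
{'intrinsics': array([[556.35275628,   
[... 285 characters left out ...]
: array([0.04684368, 0.58708702, 1.62572333])}
scene yellow_bottle [{'box': [163.8, 194.7, 22.7, 37.3], 'confidence': 0.97}, {'box': [129.4, 175.6, 27.3, 44.0], 'confidence': 0.88}]
scene rack [{'box': [155.9, 213.4, 102.6, 36.2], 'confidence': 0.6}]
scene light_panel [{'box': [353.4, 228.7, 91.0, 60.3], 'confidence': 0.78}]
{'intrinsics': array([[594.23403211,   0.        , 316.26534364],
       [  0.        , 594.23403211, 242.77012977],
       [  0.        ,   0.        ,   1.        ]]), 'R': array([[-0.2363599 ,  0.97164118,  0.00688563],
       [ 0.58459308,  0.14786045, -0.79773945],
       [-0.77613461, -0.18452832, -0.60296299]]), 't': array([ 0.08014428, -0.30092563,  1.92818242])}
```

View pics/top1.png

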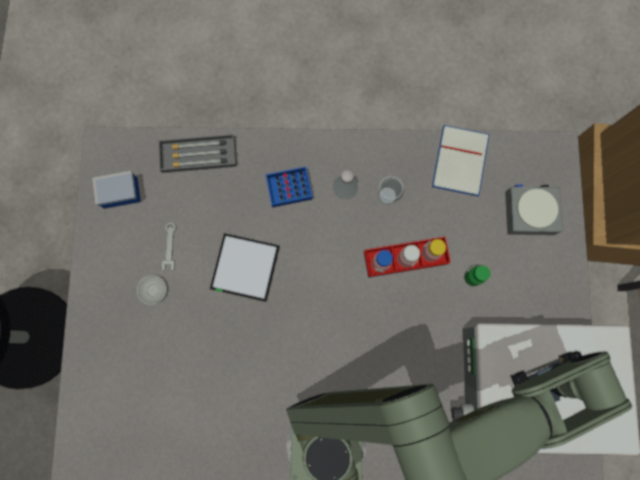

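View pics/scene1.png

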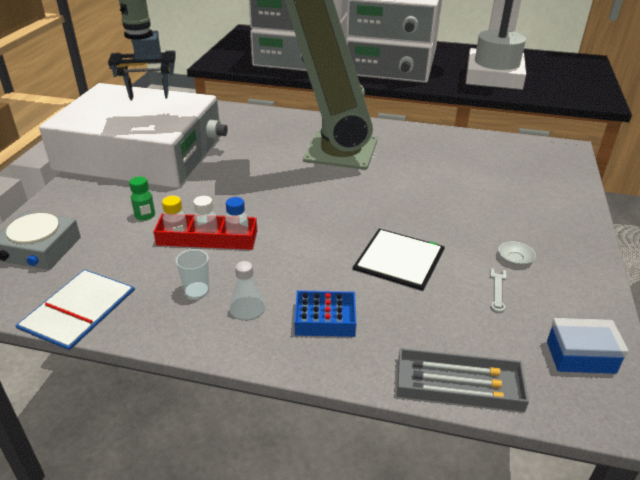

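Top view: the yellow cap is at (437,247) at the right end of the red rack, with white at (411,254) and blue at (384,260). The green look-alike stands outside the rack at (478,274). The panel is at (245,267). The box the arm starts over is at the lower right.

The network gave two candidates, top (461-487,270-286), which is the green bottle, and (421-447,242-260), which is the yellow cap in the rack. Only the second fits, since it has a yellow cap and stands in a rack pocket. I'll confirm that in a crop.

```bash
cat > h.py <<'E'
import numpy as np, cv2
from cell import *
def ray(n,u,v,z):
    c=get_calibration(n);d=c["R"].T@np.linalg.solve(c["intrinsics"],[u,v,1.]);o=-c["R"].T@c["t"]
    return o+d*(z-o[2])/d[2]
def blob(m,box=None):
    if box: k=np.zeros_like(m);x,y,w,h=box;k[y:y+h,x:x+w]=1;m=m*k
    n,l,s,c=cv2.connectedComponentsWithStats(m.astype(np.uint8));i=1+np.argmax(s[1:,4])
    return c[i],s[i],(l==i).astype(np.uint8)
E
python3 - <<'E'
from h import *
im=cv2.imread("pics/top1.png");h=cv2.cvtColor(im,cv2.COLOR_BGR2HSV)
H,S,V=cv2.split(h)
y=(H>20)&(H<35)&(S>150)&(V>100)
c,s,m=blob(y,(350,220,120,70));print("yellow top",c,s)
(u,v),r=cv2.minEnclosingCircle(np.argwhere(m)[:,::-1].astype(np.float32));print(u,v,r)
print(ray("top",*c,0.115),ray("top",u,v,.112))
red=((H<8)|(H>172))&(S>150)
c,s,m=blob(red,(350,220,120,70))
rr=cv2.minAreaRect(np.argwhere(m)[:,::-1].astype(np.float32));print("rack",rr)
b=[ray("top",*p,0.045) for p in cv2.boxPoints(rr)];print(np.round(b,3),np.mean(b,0))
w=(V>170)&(S<40)
c,s,m=blob(w,(200,225,90,85));print("panel",c,s,ray("top",*c,0.012))
sc=cv2.imread("pics/scene1.png");h=cv2.cvtColor(sc,cv2.COLOR_BGR2HSV);H,S,V=cv2.split(h)
y=(H>20)&(H<35)&(S>150)&(V>100);c,s,m=blob(y,(150,180,60,60));print("yellow scene",c,s,ray("scene",*c,0.101))
c,s,m=blob((V>200)&(S<40),(345,220,110,75));print(ray("scene",*c,0.012))
a=cv2.resize(im[220:300,345:505],(640,320),interpolation=cv2.INTER_CUBIC);b=cv2.resize(sc[165:265,115:275],(640,400)[:2],interpolation=cv2.INTER_CUBIC)[:280]
cv2.imwrite("pics/crop.png",np.vstack([a,b]))
E
```

```text
yellow top [437.14146341 247.08292683] [429 240  17  15 205]
437.1346130371094 247.34616088867188 8.301135063171387
[ 0.56577705 -0.31289859  0.115     ] [ 0.56553282 -0.31350932  0.112     ]
rack ((406.6690673828125, 256.45904541015625), (26.62516975402832, 82.75679016113281), 80.78897094726562)
[[ 0.567 -0.106  0.045]
 [ 0.61  -0.354  0.045]
 [ 0.53  -0.364  0.045]
 [ 0.487 -0.119  0.045]] [ 0.54854465 -0.23585076  0.045     ]
panel [244.29665072 266.73405104] [ 215  238   60   59 2508] [0.51539416 0.25763368 0.012     ]
yellow scene [171.44055944 204.28671329] [162 196  20  18 286] [ 0.56837584 -0.3173458   0.101     ]
[0.52347022 0.25688598 0.012     ]
```

View pics/crop.png

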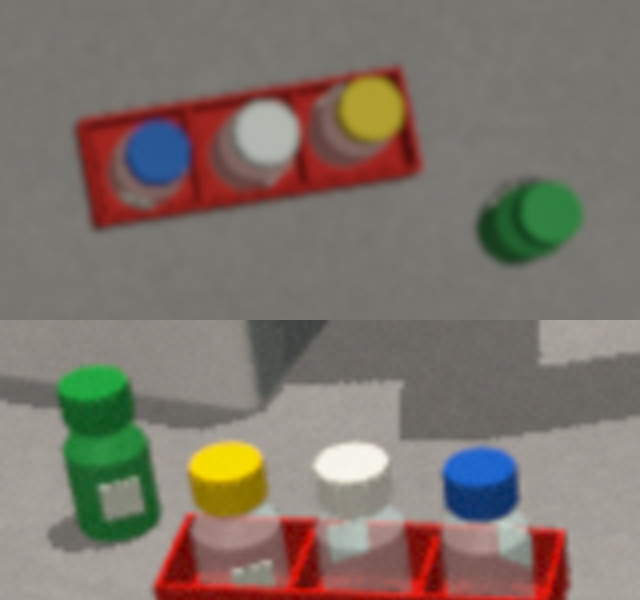

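The crop confirms it: the yellow-capped bottle is at the -y end of the rack, and the green one stands outside. I'll move above it with the fingers closing across the rack.

play_rows:
  plan:
    - [0.0912, [0.1, -0.018, 0], [0, 0, -0.3]]
    - [0.0912, [0.14, -0.025, 0], [0, 0, -0.42]]
    - [0.0912, [0.18, -0.032, 0], [0, 0, -0.54]]
    - [0.0912, [0.22, -0.039, 0], [0, 0, -0.66]]
    - [0.0912, [0.25, -0.044, 0], [0, 0, -0.78]]
    - [0.0912, [0.28, -0.05, 0], [0, 0, -0.9]]
    - [0.0912, [0.32, -0.057, 0], [0, 0, -1.02]]
    - [0.0912, [0.36, -0.064, 0], [0, 0, -1.14]]
    - [0.0912, [0.409, -0.073, 0], [0, 0, -1.26]]
    - [0.0912, [0.409, -0.073, 0], [0, 0, -1.363]]

```text
clock: 1.23
eef_pos: [0.5679, -0.3125, 0.214]
orientation: [[-0.067, 0.998, 0.0], [0.998, 0.067, -0.0], [-0.0, 0.0, -1.0]]
ft_force: [0.5, -0.1, 0.6]
grip_width: 1.001
grip_force: 0.0
```

play_rows:
  plan:
    - [0.0912, [0, 0, 0], [0, 0, 0]]
    - [0.0912, [0, 0, 0], [0, 0, 0]]
    - [0.0912, [0, 0, 0], [0, 0, 0]]

```text
clock: 1.48
eef_pos: [0.5658, -0.3141, 0.2137]
orientation: [[-0.06, 0.998, -0.001], [0.998, 0.06, -0.0], [-0.0, -0.001, -1.0]]
ft_force: [0.1, 0.4, 0.5]
grip_width: 0.998
grip_force: 0.0
```

```bash
python3 - <<'E'
from h import *
s=read_state();print(s["clock"],s["joint_positions"],s["eef_pos"],s["orientation"])
im=camera("wrist");cv2.imwrite("pics/w1.png",im)
h=cv2.cvtColor(im,cv2.COLOR_BGR2HSV);H,S,V=cv2.split(h)
print(look_for("wrist","yellow_bottle"))
c,b,m=blob((H>20)&(H<35)&(S>150)&(V>80));print(c,b)
print(ray("wrist",*c,0.115))
E
```

```text
1.4833 [-5.24180719e-01  4.35298037e-01  1.38548229e+00 -7.78136282e-04
  1.32165890e+00 -5.83585561e-01] [ 0.56582015 -0.31412446  0.21367187] [[-5.95618417e-02  9.98224000e-01 -1.11028694e-03]
 [ 9.98224604e-01  5.95616228e-02 -2.29179645e-04]
 [-1.62642130e-04 -1.12196610e-03 -9.99999357e-01]]
[{'box': [283.4, 188.8, 73.1, 91.3], 'confidence': 0.77}, {'box': [180.5, 314.3, 80.7, 106.4], 'confidence': 0.61}]
[477.74237459 406.66070078] [ 295  392  345   26 3967]
[ 0.69141586 -0.43078122  0.115     ]
```

View pics/w1.png

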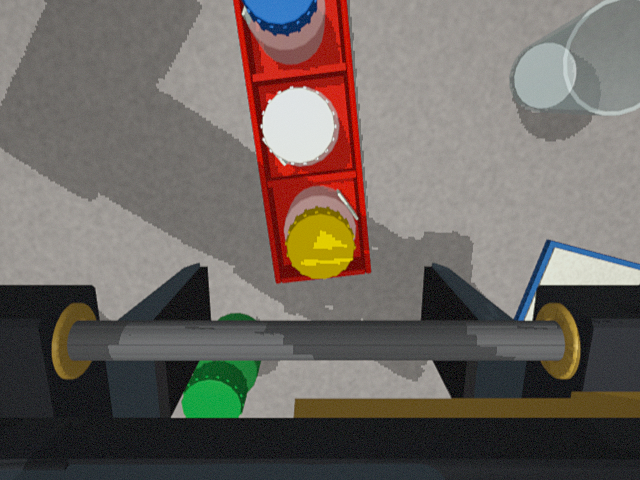

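The wrist view shows the yellow cap at about (321,243) at the end of the rack, between the fingers. The green bottle at (220,385) is clear of the pads, and the large yellow blob at the bottom is gripper hardware.

```bash
python3 - <<'E'
from h import *
im=camera("wrist");s=read_state()
H,S,V=cv2.split(cv2.cvtColor(im,cv2.COLOR_BGR2HSV))
c,b,m=blob((H>18)&(H<38)&(S>120)&(V>60),(270,180,110,110))
(u,v),r=cv2.minEnclosingCircle(np.argwhere(m)[:,::-1].astype(np.float32));print(c,b,u,v,r)
p=ray("wrist",b[0]+b[2]/2,b[1]+b[3]-b[2]/2,0.115);print(p,ray("wrist",*c,.115), "tcp",s["eef_pos"])
print("tool shift",s["orientation"].T@(p-s["eef_pos"]))
c,b,m=blob(((H<8)|(H>172))&(S>150)&(np.arange(480)[:,None]<300))
for p in ((348,10),(368,255)): pass
l=[];k=m
for row in (100,130,160,190,220,250):
    xs=np.flatnonzero(m[row]);l.append([ray("wrist",xs.max(),row,.045)[:2]])
l=np.array(l)[:,0];print(l);print("rack y dir",np.polyfit(l[:,1],l[:,0],1))
E
```

```text
[320.98478989 241.56767208] [ 286  205   71   73 3879] 320.9785461425781 241.0029754638672 36.345672607421875
[ 0.56954182 -0.31368162  0.115     ] [ 0.56916386 -0.31306756  0.115     ] tcp [ 0.56507019 -0.31505476  0.21416679]
tool shift [0.00113732 0.00457038 0.09916527]
[[ 0.59026774 -0.21783669]
 [ 0.59438326 -0.23979025]
 [ 0.59864174 -0.26250644]
 [ 0.60305077 -0.28602569]
 [ 0.60680056 -0.31043849]
 [ 0.61152068 -0.33569798]]
rack y dir [-0.17926241  0.55141171]
```

play_rows:
  plan:
    - [0.0912, [0.001, 0.004, 0.0], [0, 0, -0.06]]
    - [0.0912, [0.001, 0.004, 0.015], [0, 0, -0.11]]
    - [0.0912, [0.001, 0.004, 0.035], [0, 0, -0.11]]
    - [0.0912, [0.001, 0.004, 0.055], [0, 0, -0.11]]
    - [0.0912, [0.001, 0.004, 0.075], [0, 0, -0.11]]
    - [0.0912, [0.001, 0.004, 0.095], [0, 0, -0.11]]
    - [0.0912, [0.001, 0.004, 0.112], [0, 0, -0.11]]
    - [0.0912, [0.001, 0.004, 0.125], [0, 0, -0.11]]
    - [0.0912, [0.001, 0.004, 0.133], [0, 0, -0.11]]
    - [0.0912, [0.001, 0.004, 0.133], [0, 0, -0.11]]

```text
clock: 2.47
eef_pos: [0.5684, -0.3131, 0.0794]
orientation: [[-0.167, 0.986, -0.003], [0.986, 0.167, 0.002], [0.002, -0.003, -1.0]]
ft_force: [0.2, -0.3, 0.2]
grip_width: 1.002
grip_force: 0.0
```

play_rows:
  plan:
    - [0.0912, [0, 0, 0], [0, 0, 0]]
    - [0.06, [0, 0, 0], [0, 0, 0]]
    - [0.05, [0, 0, 0], [0, 0, 0]]
    - [0.04, [0, 0, 0], [0, 0, 0]]
    - [0.03, [0, 0, 0], [0, 0, 0]]
    - [0.03, [0, 0, 0], [0, 0, 0]]
    - [0.03, [0, 0, 0], [0, 0, 0]]
    - [0.03, [0, 0, 0], [0, 0, 0]]
    - [0.03, [0, 0, 0], [0, 0, 0]]
    - [0.03, [0, 0, 0], [0, 0, 0]]
  newtons: 30

```text
clock: 3.3
eef_pos: [0.5701, -0.3128, 0.081]
orientation: [[-0.169, 0.986, -0.0], [0.986, 0.169, -0.0], [-0.0, -0.0, -1.0]]
ft_force: [-0.0, -0.1, 0.3]
grip_width: 0.491
grip_force: 30.0
```

play_rows:
  plan:
    - [0.03, [0, 0, -0.004], [0, 0, 0]]
    - [0.03, [0, 0, -0.012], [0, 0, 0]]
    - [0.03, [0, 0, -0.025], [0, 0, 0]]
    - [0.03, [0, 0, -0.042], [0, 0, 0]]
    - [0.03, [0, 0, -0.062], [0, 0, 0]]
    - [0.03, [0, 0, -0.085], [0, 0, 0]]
    - [0.03, [0, 0, -0.11], [0, 0, 0]]
    - [0.03, [0, 0, -0.13], [0, 0, 0]]
    - [0.03, [0, 0, -0.147], [0, 0, 0]]
    - [0.03, [0, 0, -0.157], [0, 0, 0]]

```text
clock: 4.13
eef_pos: [0.5709, -0.3131, 0.2411]
orientation: [[-0.169, 0.986, 0.004], [0.986, 0.169, -0.002], [-0.003, 0.003, -1.0]]
ft_force: [0.7, 0.6, -1.9]
grip_width: 0.489
grip_force: 30.0
```

play_rows:
  plan:
    - [0.03, [0, 0, -0.001], [0, 0, 0]]
    - [0.03, [0, 0, -0.001], [0, 0, 0]]
    - [0.03, [0, 0, -0.001], [0, 0, 0]]
    - [0.03, [0, 0, -0.001], [0, 0, 0]]

```text
clock: 4.47
eef_pos: [0.5696, -0.3125, 0.2373]
orientation: [[-0.169, 0.986, -0.003], [0.986, 0.169, 0.001], [0.002, -0.002, -1.0]]
ft_force: [0.0, -0.6, -0.8]
grip_width: 0.492
grip_force: 30.0
```

```bash
python3 - <<'E'
from h import *
s=read_state();print(s["clock"],s["joint_positions"],s["eef_pos"],s["ft_force"],s["grip_width"])
sc=camera("scene");cv2.imwrite("pics/s2.png",sc)
im=camera("top")
H,S,V=cv2.split(cv2.cvtColor(im,cv2.COLOR_BGR2HSV))
k=((V<70)|((V>150)&(S<40)))  # frame+face
m=(k*255).astype(np.uint8)[225:310,200:295]
cs,_=cv2.findContours(m,cv2.RETR_EXTERNAL,cv2.CHAIN_APPROX_SIMPLE);c=max(cs,key=cv2.contourArea)+np.array([200,225])
r=cv2.minAreaRect(c);print(r);print([ray("top",*p,.012)[:2].round(3) for p in cv2.boxPoints(r)])
P=ray("top",*r[0],.012);print("panel",P);print("tool shift",s["orientation"].T@(P-s["eef_pos"]))
E
```

```text
4.4667 [-5.19427445e-01  4.29275865e-01  1.33628595e+00 -7.33475941e-05
  1.37901556e+00 -6.89411287e-01] [ 0.56957426 -0.31246417  0.23731568] [ 0.01162807 -0.56196698 -0.78666357] 0.49197156849072887
((244.07058715820312, 266.6823425292969), (52.063316345214844, 51.62945556640625), 12.528807640075684)
[array([0.454, 0.351]), array([0.611, 0.323]), array([0.578, 0.165]), array([0.422, 0.195])]
panel [0.51554556 0.25833517 0.012     ]
tool shift [0.5712958  0.04384847 0.2262666 ]
```

View pics/s2.png

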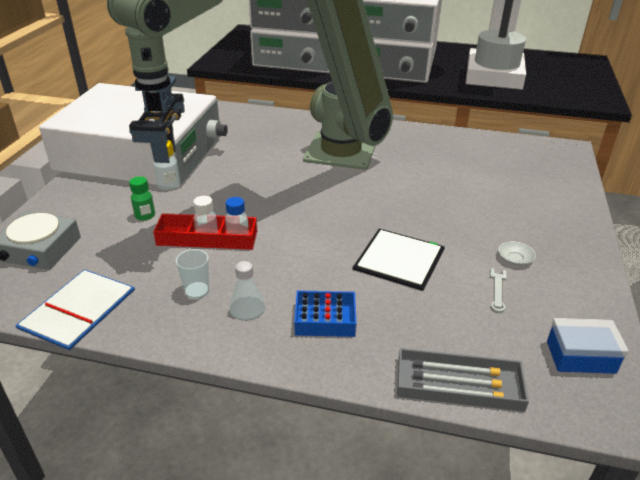

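The bottle is lifted, hanging at (168,165), and the white and blue bottles have not moved. Next I'll carry it to the panel.

play_rows:
  plan:
    - [0.03, [0.005, 0, 0], [0, 0, 0]]
    - [0.03, [0.018, 0.001, 0], [0, 0, 0]]
    - [0.03, [0.04, 0.003, 0], [0, 0, 0]]
    - [0.03, [0.07, 0.005, 0], [0, 0, 0]]
    - [0.03, [0.102, 0.008, 0], [0, 0, 0]]
    - [0.03, [0.135, 0.01, 0], [0, 0, 0]]
    - [0.03, [0.168, 0.013, 0], [0, 0, 0]]
    - [0.03, [0.202, 0.016, 0], [0, 0, 0]]
    - [0.03, [0.236, 0.018, 0], [0, 0, 0]]
    - [0.03, [0.27, 0.021, 0], [0, 0, 0]]

```text
clock: 5.4
eef_pos: [0.544, -0.0406, 0.2391]
orientation: [[-0.169, 0.986, -0.0], [0.986, 0.169, 0.0], [0.0, -0.0, -1.0]]
ft_force: [0.4, -0.0, -1.3]
grip_width: 0.486
grip_force: 30.0
```

play_rows:
  plan:
    - [0.03, [0.034, 0.003, 0], [0, 0, -0.02]]
    - [0.03, [0.068, 0.005, 0], [0, 0, -0.05]]
    - [0.03, [0.102, 0.008, 0], [0, 0, -0.08]]
    - [0.03, [0.136, 0.01, 0], [0, 0, -0.12]]
    - [0.03, [0.17, 0.013, 0], [0, 0, -0.16]]
    - [0.03, [0.204, 0.016, 0], [0, 0, -0.2]]
    - [0.03, [0.238, 0.018, 0], [0, 0, -0.23]]
    - [0.03, [0.268, 0.02, 0], [0, 0, -0.26]]
    - [0.03, [0.29, 0.022, 0], [0, 0, -0.275]]
    - [0.03, [0.301, 0.023, 0], [0, 0, -0.28]]

```text
clock: 6.23
eef_pos: [0.5154, 0.2607, 0.2388]
orientation: [[-0.438, 0.899, -0.001], [0.899, 0.438, 0.001], [0.001, -0.0, -1.0]]
ft_force: [0.1, -0.3, -1.6]
grip_width: 0.489
grip_force: 30.0
```

play_rows:
  plan:
    - [0.03, [0, 0, 0], [0, 0, 0]]
    - [0.03, [0, 0, 0], [0, 0, 0]]
    - [0.03, [0, 0, 0], [0, 0, 0]]
    - [0.03, [0, 0, 0], [0, 0, 0]]
    - [0.03, [0, 0, 0], [0, 0, 0]]
    - [0.03, [0, 0, 0], [0, 0, 0]]

```text
clock: 6.73
eef_pos: [0.5172, 0.2564, 0.239]
orientation: [[-0.434, 0.901, 0.0], [0.901, 0.434, -0.0], [-0.0, 0.0, -1.0]]
ft_force: [0.7, -0.5, -1.5]
grip_width: 0.489
grip_force: 30.0
```

```bash
python3 - <<'E'
from h import *
s=read_state();print(s["clock"],s["joint_positions"],s["eef_pos"],s["orientation"],s["ft_force"],s["grip_width"])
E
```

```text
6.7333 [ 4.40457073e-01  3.08913465e-01  1.51639018e+00 -2.98538557e-04
  1.31621452e+00 -7.88710626e-03] [0.51722051 0.25639241 0.23904908] [[-4.33541674e-01  9.01133498e-01  1.90565951e-04]
 [ 9.01133471e-01  4.33541710e-01 -2.29579713e-04]
 [-2.89500258e-04  7.21929838e-05 -9.99999955e-01]] [ 0.65395566 -0.47270531 -1.45873522] 0.4893981649808855
```

play_rows:
  plan:
    - [0.03, [0, 0, 0], [-0.03, 0, 0]]
    - [0.03, [0, 0, 0], [-0.09, 0, 0]]
    - [0.03, [0, 0, 0], [-0.17, 0, 0]]
    - [0.03, [0, 0, 0], [-0.26, 0, 0]]
    - [0.03, [0, 0, 0], [-0.35, 0, 0]]
    - [0.03, [0, 0, 0], [-0.44, 0, 0]]
    - [0.03, [0, 0, 0], [-0.53, 0, 0]]
    - [0.03, [0, 0, 0], [-0.61, 0, 0]]
    - [0.03, [0, 0, 0], [-0.67, 0, 0]]
    - [0.03, [0, 0, 0], [-0.7, 0, 0]]

```text
clock: 7.57
eef_pos: [0.5148, 0.2558, 0.2375]
orientation: [[-0.434, 0.69, 0.579], [0.901, 0.333, 0.279], [-0.0, 0.643, -0.766]]
ft_force: [-0.1, 0.5, -2.4]
grip_width: 0.489
grip_force: 30.0
```

play_rows:
  plan:
    - [0.03, [0, 0, 0], [0, 0, 0]]
    - [0.03, [0, 0, 0], [0, 0, 0]]
    - [0.03, [0, 0, 0], [0, 0, 0]]
    - [0.03, [0, 0, 0], [0, 0, 0]]
    - [0.03, [0, 0, 0], [0, 0, 0]]
    - [0.03, [0, 0, 0], [0, 0, 0]]
    - [0.03, [0, 0, 0], [0, 0, 0]]
    - [0.03, [0, 0, 0], [0, 0, 0]]
    - [0.03, [0, 0, 0], [0, 0, 0]]

```text
clock: 8.32
eef_pos: [0.517, 0.2575, 0.2389]
orientation: [[-0.435, 0.689, 0.58], [0.9, 0.333, 0.28], [-0.0, 0.644, -0.765]]
ft_force: [-0.2, -0.1, -1.6]
grip_width: 0.484
grip_force: 30.0
```

```bash
python3 - <<'E'
from h import *
s=read_state();print(s["clock"],s["joint_positions"],s["eef_pos"],np.arccos(-s["orientation"][2,2]),s["grip_width"])
im=camera("scene");cv2.imwrite("pics/s3.png",cv2.resize(im[60:320,260:500],(720,780))[:600])
E
```

```text
8.3167 [ 0.4374269   0.02813161  2.08328237  0.02484645  0.33045668 -0.03322844] [0.5170114  0.25745813 0.23888427] 0.69985531009593 0.484066502698333
```

View pics/s3.png

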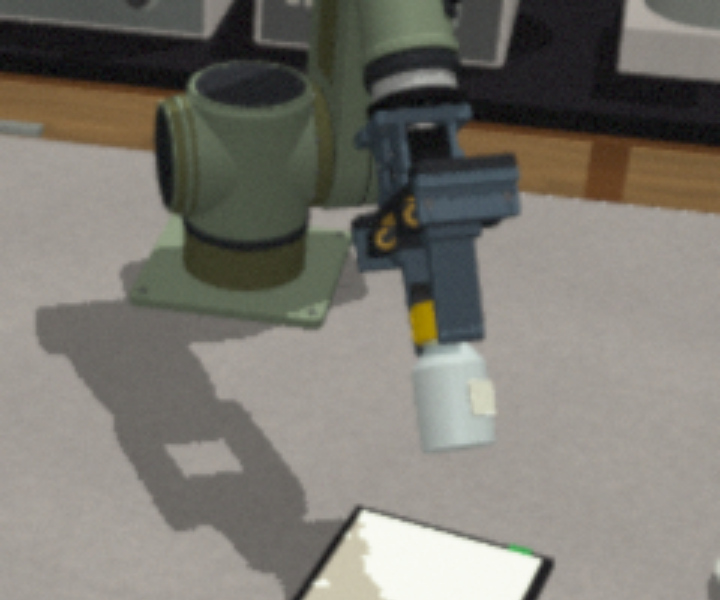

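The bottle is tipped about 40° in line with the gripper at (455,395) in the crop, above the panel, and the grip is firm. I'll hold briefly and bring it upright.

play_rows:
  plan:
    - [0.03, [0, 0, 0], [0, 0, 0]]
    - [0.03, [0, 0, 0], [0, 0, 0]]
    - [0.03, [0, 0, 0], [0, 0, 0]]
    - [0.03, [0, 0, 0], [0.05, 0, 0]]
    - [0.03, [0, 0, 0], [0.12, 0, 0]]
    - [0.03, [0, 0, 0], [0.21, 0, 0]]
    - [0.03, [0, 0, 0], [0.3, 0, 0]]
    - [0.03, [0, 0, 0], [0.39, 0, 0]]
    - [0.03, [0, 0, 0], [0.48, 0, 0]]
    - [0.03, [0, 0, 0], [0.56, 0, 0]]

```text
clock: 9.2
eef_pos: [0.5179, 0.2578, 0.2399]
orientation: [[-0.435, 0.892, 0.125], [0.9, 0.431, 0.06], [-0.0, 0.138, -0.99]]
ft_force: [0.2, 0.6, -1.7]
grip_width: 0.486
grip_force: 30.0
```

play_rows:
  plan:
    - [0.03, [0, 0, 0], [0.07, 0, 0]]
    - [0.03, [0, 0, 0], [0.11, 0, 0]]
    - [0.03, [0, 0, 0], [0.14, 0, 0]]
    - [0.03, [0, 0, 0], [0.14, 0, 0]]
    - [0.03, [0, 0, 0], [0.14, 0, 0]]
    - [0.03, [0, 0, 0], [0.14, 0, 0]]
    - [0.03, [0, 0, 0], [0.14, 0, 0]]
    - [0.03, [0, 0, 0], [0.14, 0, 0]]
    - [0.03, [0, 0, 0], [0.14, 0, 0]]
    - [0.03, [0, 0, 0], [0.14, 0, 0]]

```text
clock: 10.03
eef_pos: [0.5168, 0.2573, 0.2392]
orientation: [[-0.435, 0.9, 0.001], [0.9, 0.435, 0.0], [-0.0, 0.001, -1.0]]
ft_force: [0.1, 0.2, -1.9]
grip_width: 0.488
grip_force: 30.0
```

```bash
python3 - <<'E'
from h import *
s=read_state();print(s["clock"],s["eef_pos"],s["orientation"],s["grip_width"],s["grip_force"])
a=camera("scene");b=camera("top")
f=lambda im:cv2.resize(im,(400,400))
cv2.imwrite("pics/s4.png",np.hstack([f(a[120:320,300:500]),f(b[170:370,160:360])]))
E
```

```text
10.0333 [0.51679676 0.25733774 0.23915045] [[-4.34948248e-01  9.00455306e-01  5.13262266e-04]
 [ 9.00455447e-01  4.34948234e-01  1.43735940e-04]
 [-9.38147268e-05  5.24687499e-04 -9.99999858e-01]] 0.48841320343401784 29.999477863311768
```

View pics/s4.png

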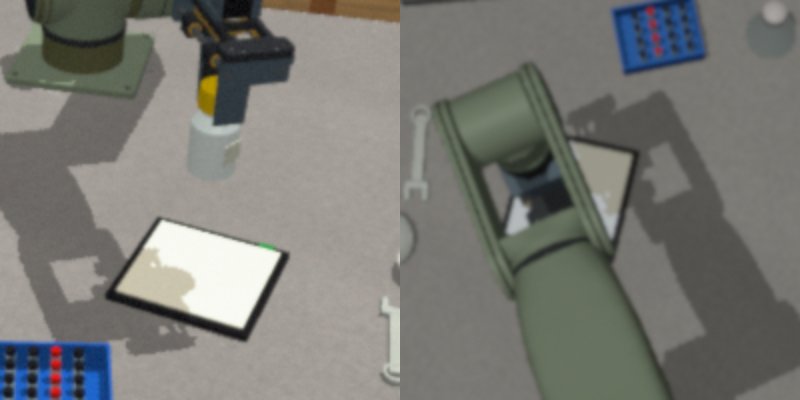

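The bottle is upright at (213,145) in the left crop, above the panel. In the top view the arm covers the middle of the panel. Now I'll hold it there for more than 3 s.

play_rows:
  plan:
    - [0.03, [0, 0, 0], [0, 0, 0]]
    - [0.03, [0, 0, 0], [0, 0, 0]]
    - [0.03, [0, 0, 0], [0, 0, 0]]
    - [0.03, [0, 0, 0], [0, 0, 0]]
    - [0.03, [0, 0, 0], [0, 0, 0]]
    - [0.03, [0, 0, 0], [0, 0, 0]]
    - [0.03, [0, 0, 0], [0, 0, 0]]
    - [0.03, [0, 0, 0], [0, 0, 0]]
    - [0.03, [0, 0, 0], [0, 0, 0]]
    - [0.03, [0, 0, 0], [0, 0, 0]]

```text
clock: 10.97
eef_pos: [0.517, 0.2574, 0.2389]
orientation: [[-0.435, 0.9, 0.0], [0.9, 0.435, -0.0], [-0.0, -0.0, -1.0]]
ft_force: [-0.3, 0.0, -2.3]
grip_width: 0.49
grip_force: 30.0
```

play_rows:
  plan:
    - [0.03, [0, 0, 0], [0, 0, 0]]
    - [0.03, [0, 0, 0], [0, 0, 0]]
    - [0.03, [0, 0, 0], [0, 0, 0]]
    - [0.03, [0, 0, 0], [0, 0, 0]]
    - [0.03, [0, 0, 0], [0, 0, 0]]
    - [0.03, [0, 0, 0], [0, 0, 0]]
    - [0.03, [0, 0, 0], [0, 0, 0]]
    - [0.03, [0, 0, 0], [0, 0, 0]]
    - [0.03, [0, 0, 0], [0, 0, 0]]
    - [0.03, [0, 0, 0], [0, 0, 0]]

```text
clock: 11.8
eef_pos: [0.517, 0.2574, 0.2389]
orientation: [[-0.435, 0.9, 0.0], [0.9, 0.435, -0.0], [-0.0, -0.0, -1.0]]
ft_force: [0.5, -0.4, -1.4]
grip_width: 0.488
grip_force: 30.0
```

play_rows:
  plan:
    - [0.03, [0, 0, 0], [0, 0, 0]]
    - [0.03, [0, 0, 0], [0, 0, 0]]
    - [0.03, [0, 0, 0], [0, 0, 0]]
    - [0.03, [0, 0, 0], [0, 0, 0]]
    - [0.03, [0, 0, 0], [0, 0, 0]]
    - [0.03, [0, 0, 0], [0, 0, 0]]
    - [0.03, [0, 0, 0], [0, 0, 0]]
    - [0.03, [0, 0, 0], [0, 0, 0]]
    - [0.03, [0, 0, 0], [0, 0, 0]]
    - [0.03, [0, 0, 0], [0, 0, 0]]

```text
clock: 12.63
eef_pos: [0.517, 0.2574, 0.2389]
orientation: [[-0.435, 0.9, 0.0], [0.9, 0.435, -0.0], [-0.0, -0.0, -1.0]]
ft_force: [-0.4, -0.1, -1.4]
grip_width: 0.489
grip_force: 30.0
```

play_rows:
  plan:
    - [0.03, [0, 0, 0], [0, 0, 0]]
    - [0.03, [0, 0, 0], [0, 0, 0]]
    - [0.03, [0, 0, 0], [0, 0, 0]]
    - [0.03, [0, 0, 0], [0, 0, 0]]
    - [0.03, [0, 0, 0], [0, 0, 0]]
    - [0.03, [0, 0, 0], [0, 0, 0]]
    - [0.03, [0, 0, 0], [0, 0, 0]]
    - [0.03, [0, 0, 0], [0, 0, 0]]
    - [0.03, [0, 0, 0], [0, 0, 0]]
    - [0.03, [0, 0, 0], [0, 0, 0]]

```text
clock: 13.47
eef_pos: [0.517, 0.2574, 0.2389]
orientation: [[-0.435, 0.9, -0.0], [0.9, 0.435, -0.0], [-0.0, -0.0, -1.0]]
ft_force: [-0.4, 0.1, -1.9]
grip_width: 0.486
grip_force: 30.0
```

play_rows:
  plan:
    - [0.03, [0, 0, 0], [0, 0, 0]]
    - [0.03, [0, 0, 0], [0, 0, 0]]
    - [0.03, [0, 0, 0], [0, 0, 0]]
    - [0.03, [0, 0, 0], [0, 0, 0]]
    - [0.03, [0, 0, 0], [0, 0, 0]]
    - [0.03, [0, 0, 0], [0, 0, 0]]
    - [0.03, [0, 0, 0], [0, 0, 0]]
    - [0.03, [0, 0, 0], [0, 0, 0]]
    - [0.03, [0, 0, 0], [0, 0, 0]]
    - [0.03, [0, 0, 0], [0, 0, 0]]

```text
clock: 14.3
eef_pos: [0.517, 0.2574, 0.2389]
orientation: [[-0.435, 0.9, 0.0], [0.9, 0.435, -0.0], [-0.0, 0.0, -1.0]]
ft_force: [0.1, 0.9, -1.6]
grip_width: 0.489
grip_force: 30.0
```

```bash
python3 - <<'E'
from h import *
s=read_state();print(s["clock"],s["eef_pos"],s["grip_force"],abs(s["joint_vel"]).max())
print(finish_job())
E
```

```text
14.3 [0.51697941 0.25743228 0.2389151 ] 29.99952882528305 0.0010059518335016886
the job is handed in; nothing more can be done
None
```

The yellow-capped bottle was lifted out of the rack, tipped about 40° over the panel for about a second, brought upright and held still for over 4 s about 15 cm above the panel's middle; the job was handed in at 14.3 s with it still gripped, and no verdict came back.

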